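# Load the ink carrier, then lift the spent cartridge with tongs

### The arm

A 7-joint arm with a two-finger parallel gripper is mounted at the origin on the work surface. World frame = base frame: x ahead of the robot, y to its left, z up, the work surface at z = 0. Lengths are in mm, angles in degrees, forces in N, time in s.
With the tool pointing down it reaches from about 375 to 925 mm from the base axis. Payload 3.1 kg.
Tool frame: the origin (TCP) lies on the centre line of the jaws, within the pads' length; the fingertips stand 17 mm ahead of it and the grasp point (between the pads) lies 2 mm behind it (robot.finger_overhang is the distance from the TCP to the fingertips, in mm); z points along the fingers, y is the direction in which the jaws open and shut (so a half turn about z gives the same grasp; the last joint's range is limited). The gripper opens to 85 mm and grips with 20 to 120 N. Pads are 22 mm wide; open, the fingers measure 114 mm over their backs; the gripper's body (76 mm by 85 mm) begins 54 mm behind the grasp point. The pads swing forward as they close: fully open they stand 13 mm farther back than shut.
Start: joints at [61.433, 21.939, 2.515, 91.553, -1.026, 66.532, -2.859], TCP at [253.62, -598.482, 248.269] pointing down, gripper open.
Joint ranges: [-149.38, 149.38], [-23.57, 123.04], [-84.95, 90], [0, 143.3], [-89.99, 269.99], [3.08, 112.72], [-163.45, 163.45]. Speed limits (degrees/s): [159.86, 159.86, 180, 180, 180, 180, 180].

### API

Orientations are given as [roll, pitch, yaw] about the fixed x, y, z axes, in that order (R = Rz(yaw) Ry(pitch) Rx(roll)).
In Python, from station import robot gives the robot as it stands. The module is installed in compiled form; this text tells all that it offers.
- The arm moves only by the tool jog_arm, never from a script. Its arguments are lists of equal length, an entry for each row: "delta_pos": the shift along the world's x, y, z in mm, a list of three; "dr": the turn, a rotation vector about the world's x, y, z in rad, a list of three; "hand": the gripper command: -1 is fully open, 1 is shut, values between are in proportion. A call has 1 to 8 rows; each row is the pose to reach, as a shift and turn from the pose commanded when the call began; what a row does not reach only later rows make up. A row lasts 1/8 s, in which the tool goes at most 62.5 mm and 10.7 degrees, less where a joint would pass 70% of its speed; a pose out of reach is approached as far as the arm can. A call with a gripper value outside its range is refused whole. The fingers move at their own pace and stop on an object; the grip force is fixed at half the most. Time passes only in rows, so rows that repeat a pose let the fingers close. It gives the time, the measured TCP pose, the force and the opening at its end, in the units of the state.
- robot.read_state(): the state, without advancing time (a new reading comes with each control period).
- robot.read_camera(name): name is "scene" or "side" or "wrist"; returns (picture, depth): 400x640x3 uint8, red, green, blue; 400x640 float32, mm along the optical axis (not along the pixel's ray), 0 where there is no reading.
- robot.get_calibration(name): a dict with "fx", "fy", "cx", "cy" (pixels), "world_from_camera" (4x4, takes a point from camera to world coordinates). Camera axes: x right, y up, looking along -z (the intrinsics and any distortion apply to the point x, -y, -z); pixel columns grow to the right and rows downward; lengths in mm; the calibration is good to about 2 mm. The wrist camera is an equidistant fisheye: a pixel r from the principal point sees the ray r / f radians off the axis. A picture is of the moment at which its call begins: read the wrist's pose just before it. get_calibration takes no time and is no camera call; for the wrist camera it gives the pose at the moment of the call.
- robot.sign_off(): hands the job in, once; it reports no verdict.
The state is a dict: "clock": time; "q": joint angles; "qvel": joint speeds; "joint_torque": joint torques, N m; "position": TCP position; "eef_rot": TCP orientation; "ft_force": force on the tool from outside, world axes, zero at the start; "torque": the same for the moment, N m; "grip_width": opening from 0.0 (shut) to 1.0 (fully open).
Only numpy, scipy, OpenCV 4.12 (cv2) and the standard library are available. Lean on these libraries where they do the work, as an engineer would, in place of code of your own. Each camera call takes 0.05 s, during which the arm holds its last target.

### The job

Load the ink carrier in order: first stand the blue cartridge fully down in the one-dot pocket and let go of it, and only then the yellow one fully down in the two-dot pocket. Then pick up the orange-handled spring tongs from their rest, close them on the inky black cartridge standing in the white tray and lift it about 15 cm, never touching the black one with the gripper itself. Finish while still holding it up steadily in the squeezed tongs, without having moved the other things lying around.

Things in the scene. Friction and masses are not known exactly. Their poses are not given: they have to be found in the camera images.
- blue_center (a point): Blue ink cartridge: an upright block 50 (x) by 24 (y) by 60 mm (z) with a small grey cap patch on top and a white paper patch on each wide side, 60 g; this point is its centre, 30 mm above its underside; x runs along its 50 mm length. Stands loose on the work surface at the start, long side roughly towards the robot's x; blue and yellow may change places.
- yellow_center (a point): Yellow ink cartridge: an upright block 50 (x) by 24 (y) by 60 mm (z) with a small grey cap patch on top and a white paper patch on each wide side, 60 g; this point is its centre, 30 mm above its underside; x runs along its 50 mm length. Stands loose on the work surface at the start.
- black_center (a point): Black spent ink cartridge: an upright block 50 (x) by 24 (y) by 60 mm (z) with a small grey cap patch on top and a white paper patch on each wide side, 60 g; this point is its centre, 30 mm above its underside; x runs along its 50 mm length. Stands loose in the white tray, this point 34 mm above the work surface. The tongs take it by its two wide sides (24 mm apart).
- red_center (a point): Red ink cartridge: an upright block 50 (x) by 24 (y) by 60 mm (z) with a small grey cap patch on top and a white paper patch on each wide side, 60 g; this point is its centre, 30 mm above its underside; x runs along its 50 mm length. A bystander, already standing in the three-dot pocket of the carrier; leave it there.
- carrier: Fixed grey carrier block, 105 (x) by 160 (y) by 30 mm (z), origin at the centre of its underside. Three rectangular pockets in a row along y, 48 mm apart, 20 mm deep (floor 10 mm above the work surface), openings 56 (x) by 30 mm (y); white dots on the top beside each pocket on its -x edge: one dot at +y, two in the middle, three (red cartridge in it) at -y.
- pocket1 (a point): Centre of the mouth of the one-dot pocket (on the carrier's top face, 30 mm high; floor 20 mm below); axes as the carrier's. A cartridge stands in it with its 50 mm length along x; fully down its centre is 10 mm above this point.
- pocket2 (a point): Centre of the mouth of the two-dot pocket, same form as the one-dot pocket.
- tray: Fixed white shallow tray, 115 (x) by 95 mm (y), floor 4 mm thick, rim 10 mm high; origin at the centre of its underside.
- rest: Fixed rest under the tongs: grey base plate 150 (x) by 90 (y) by 5 mm with two wooden cross bars (12 mm thick, along y) at x = -65 and +65 mm, tops 28 mm high; the 118 mm between the bars is free for fingers. Origin at the centre of its underside.
- tongs_grip (a point): Spring tongs, 130 g, flat on the rest's bars; point midway between the orange grips, 12 mm above the underside (all parts 24 mm high). x points to the jaws, z up; hinge pin at x = -90 mm. Grips, from x = -45 to +35 mm, are squeezed along y from outside: 54 mm over them when open (57 at x = 20). Squeeze to about 48 mm to carry the tongs open; 40 mm closes on a cartridge, 30 mm nearly shut.
- tongs_jaws (a point): Point midway between the tongs' two rubber jaws (44 mm long along x, 24 mm high) while the tongs are open, 110 mm ahead (+x) of the grip point; same height and axes. Open, the jaws are 54 mm apart; with 40 mm over the grips they are 24 mm apart. Squeezed between two fingers both arms swing alike, so the jaws stay on the middle line.
- tongs_arm (a joint): Closing angle of the tongs in rad: 0 open, about 0.15 with the jaws on a 24 mm wide cartridge (grips then parallel), 0.25 fully shut. A spring pushes them open: about 5 N at the grips when open, 10 N at 40 mm over the grips.
- tape: Bystander: roll of amber packing tape lying flat, 100 mm across, 48 mm high; origin at the centre of its underside.
- marker: Bystander: green marker pen with a white cap, 145 mm long, 16 mm thick, lying; origin under its middle.
- carton: Bystander: brown carton 70 by 130 by 60 mm; origin at the centre of its underside.
- small_carton: Bystander: green carton 60 by 120 by 45 mm; origin at the centre of its underside.

How it is judged (in metres and radians):
On the way, in this order (a step that is already met when the one before it is completed fails the run):
1. the blue cartridge stands fully down in the one-dot pocket, let go (horizontal distance between blue_center and pocket1 below 0.007 m and z of blue_center in the frame of pocket1 between 0 and 0.016 m and angle between blue_center's own z axis and vertical below 0.15 rad and contact force between the fingers and blue below 0.1 N), for 0.2 s.
2. then the yellow cartridge stands fully down in the two-dot pocket, let go (horizontal distance between yellow_center and pocket2 below 0.007 m and z of yellow_center in the frame of pocket2 between 0 and 0.016 m and angle between yellow_center's own z axis and vertical below 0.15 rad and contact force between the fingers and yellow below 0.1 N), for 0.2 s.
3. the black cartridge is lifted in the squeezed tongs (height (world z) of black_center above 0.12 m and contact force between tongs and black above 0.6 N and contact force between tongs_arm and black above 0.3 N and contact force between the fingers and tongs above 1 N and contact force between each of the arm, the fingers and black below 0.1 N and contact force between each of black, tongs and tray below 0.05 N and contact force between tongs and rest below 0.05 N and height (world z) of tongs_grip above 0.07 m and linear speed of black below 0.05 m/s), for 0.3 s.
At the end, for the whole second after the job is handed in: Blue in pocket one, yellow in pocket two: upright, within 7 mm of its centre, down to 6 mm, not touched; black cartridge held still in both jaws, its centre over 120 mm up, touched by nothing else; tongs squeezed in the fingers, off rest and tray (all of step 1 and all of step 2 and all of step 3); the arm keeps its last pose, push and grip.
It fails at once if the robot itself touches the black cartridge (contact force between the arm and black above 0.5 N).
It fails at once if a gripper finger touches the black cartridge (contact force between the fingers and black above 0.5 N).
It fails at once if the black cartridge falls over (angle between black_center's own z axis and vertical above 0.8 rad).
It fails at once if a bystander is moved by more than 25 mm (distance of any of red_center, tape, marker, carton, small_carton from where it was at the start of the episode above 0.025 m).
It also fails if it takes over 67 s, if anything falls off the work surface, if the arm or the gripper's body presses on something with over 40 N, if the wrist force passes 120 N, or if a joint passes its speed limit or range.

## Working session

There is one attempt and no reset: what is moved stays moved. The work goes in short steps, Python scripts to look and compute and a tool call to move; the robot and the scene stay as the last step left them, time stands still between calls to the robot, and variables do not carry over. Pictures are saved under pics/ and viewed, and the job is handed in when it is done.

Besides the shell and the picture viewer there is one more tool, called by a JSON object that holds its "op" and its "data", one argument or row to a line. jog_arm: Moves the arm, as the interface text tells. Its arguments: {"type":"object","properties":{"delta_pos":{"type":"array","items":{"type":"array","items":{"type":"number"}}},"dr":{"type":"array","items":{"type":"array","items":{"type":"number"}}},"hand":{"type":"array","items":{"type":"number"}}},"required":["delta_pos","dr","hand"]}

```bash
mkdir -p pics; python3 - <<'E'
from station import robot
import cv2,numpy as np
s=robot.read_state();print(s)
for n in ["scene","side","wrist"]:
    c=robot.get_calibration(n);print(n,c)
    p,d=robot.read_camera(n);cv2.imwrite(f"pics/{n}0.png",p[:,:,::-1]);np.savez(f"{n}0.npz",p=p,d=d,**{k:np.array(v) for k,v in c.items() if k!='model'})
E
```

```text
{'clock': 0.0, 'q': array([61.43324899, 21.99642748,  2.51073963, 91.65060905, -1.02601923,
       66.53126703, -2.85805306]), 'qvel': array([ 0.04212545,  0.04951814, -0.12105157,  0.03990841, -0.08951287,
        0.04046589,  0.02817492]), 'joint_torque': array([ 1.60605819e-04, -4.33464038e+01,  1.02491912e+00, -2.49514031e+01,
        1.06690696e-02,  1.14187933e-02, -4.20533837e-06]), 'position': array([ 253.23949925, -597.64698995,  246.82406331]), 'eef_rot': array([-1.79844374e+02,  7.88373783e-03,  2.29693179e+01]), 'ft_force': array([-0.57270924, -0.02339479,  1.0299937 ]), 'torque': array([-0.03183592,  0.01764024, -0.03433445]), 'grip_width': 0.997757296446243}
scene {'fx': 363.98873874968797, 'fy': 363.98873874968797, 'cx': 324.69534144560157, 'cy': 196.31965728768378, 'world_from_camera': array([[-5.76470060e-01, -6.49503222e-01,  4.95810281e-01,
         1.08913657e+03],
       [ 8.16974665e-01, -4.69514040e-01,  3.34826766e-01,
         3.39535442e+02],
       [ 1.53188245e-02,  5.98082044e-01,  8.01288464e-01,
         8.22971801e+02],
       [ 0.00000000e+00,  0.0000
[... 297 characters left out ...]
2227055e-01,  5.37781898e-01,
         7.19104600e+02],
       [-1.87586031e-02,  7.84392313e-01,  6.19981301e-01,
         8.75260591e+02],
       [ 0.00000000e+00,  0.00000000e+00,  0.00000000e+00,
         1.00000000e+00]])}
wrist {'fx': 309.70691628693146, 'fy': 309.70691628693146, 'cx': 319.2631012194414, 'cy': 204.39946676154207, 'world_from_camera': array([[ 3.90876518e-01,  8.78168673e-01,  2.75745043e-01,
         3.23788197e+02],
       [-9.20440990e-01,  3.73568722e-01,  1.15042578e-01,
        -5.68185963e+02],
       [-1.98293522e-03, -2.98774482e-01,  9.54321684e-01,
         3.72608433e+02],
       [ 0.00000000e+00,  0.00000000e+00,  0.00000000e+00,
         1.00000000e+00]])}
```

View pics/scene0.png

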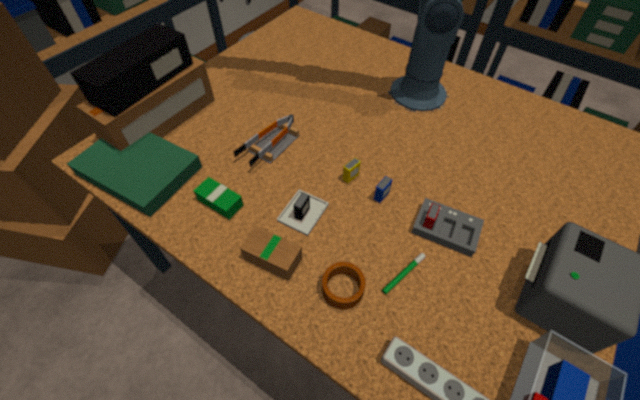

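View pics/side0.png

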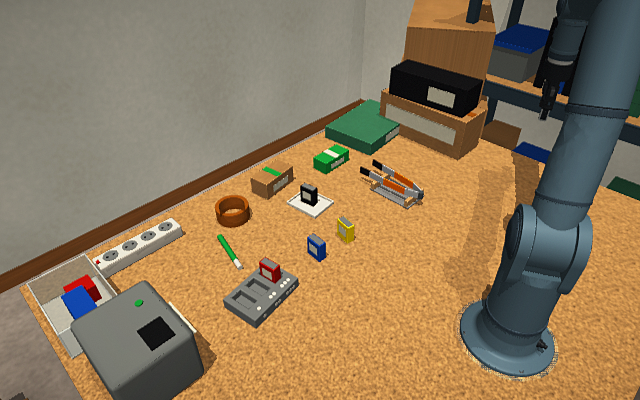

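View pics/wrist0.png

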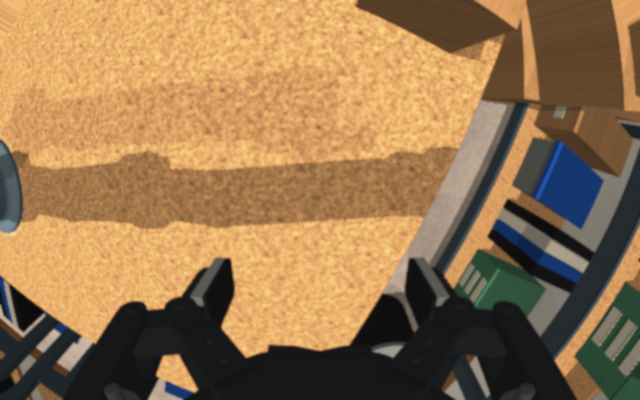

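The scene view shows the yellow cartridge at (351,170), blue (383,189), the carrier (447,225) with red in it, the black one in the tray (302,208) and the tongs (268,142). Next I'll measure them all from both fixed views.

```bash
cat > h.py <<'E'
import numpy as np,cv2
def world(d,K,T,fish=False):
    h,w=d.shape;v,u=np.mgrid[0:h,0:w].astype(float)
    fx,fy,cx,cy=K
    a=(u-cx)/fx;b=(v-cy)/fy
    if fish:
        th=np.hypot(a,b);s=np.where(th>1e-9,np.tan(np.minimum(th,1.5))/np.maximum(th,1e-9),1);a=a*s;b=b*s
    P=np.stack([a*d,-b*d,-d,np.ones_like(d)],-1)
    return (P@T.T)[...,:3]
def load(n):
    z=np.load(n+'.npz');K=[float(z[k]) for k in('fx','fy','cx','cy')]
    return z['p'],z['d'],world(z['d'].astype(float),K,z['world_from_camera'],'wrist' in n)
def snap(n,tag):
    from station import robot
    c=robot.get_calibration(n);p,d=robot.read_camera(n)
    cv2.imwrite(f"pics/{n}{tag}.png",p[:,:,::-1])
    np.savez(f"{n}{tag}.npz",p=p,d=d,**{k:np.array(c[k]) for k in('fx','fy','cx','cy','world_from_camera')})
def rect(P):
    (c,(w,h),a)=cv2.minAreaRect(P[:,:2].astype(np.float32))
    if w<h: w,h,a=h,w,a+90
    return np.round([*c,w,h,(a+90)%180-90],1)
E
python3 - <<'E'
from h import *
for n in ['scene0','side0']:
    p,d,W=load(n);hsv=cv2.cvtColor(p,cv2.COLOR_RGB2HSV);H,S,V=[hsv[...,i].astype(int) for i in range(3)]
    r=(abs(W[...,0]-500)<450)&(abs(W[...,1])<600)&(d>0)
    print(n,'table z',np.median(W[...,2][r]))
    ms={'blue':(H>105)&(H<130)&(S>120),'yellow':(H>22)&(H<35)&(S>170),'red':((H<5)|(H>174))&(S>150),'green':(H>50)&(H<80)&(S>120),'black':(V<45),'orange':(H>5)&(H<14)&(S>190)&(V>120),'white':(S<40)&(V>150),'grey':(S<50)&(V>60)&(V<150)}
    for k,m in ms.items():
        m=(m&r&(W[...,2]>-10)).astype(np.uint8)
        nn,L,st,ce=cv2.connectedComponentsWithStats(m)
        for i in range(1,nn):
            if st[i,4]>40:
                P=W[L==i];zt=np.percentile(P[:,2],97)
                print(k,st[i],'zmax',round(zt,1),'all',rect(P),'med',np.median(P,0).round(0))
E
```

```text
scene0 table z 0.47403031900046244
blue [375 181  16  21 106] zmax 60.4 all [494.1 132.8  44.5  18.7 -25.6] med [510. 128.  42.]
yellow [343 161  17  21 132] zmax 60.7 all [484.8  23.3  50.2  21.2 -31. ] med [502.  22.  44.]
red [423 215  13  14  94] zmax 69.0 all [522.8 276.7  22.8   8.4 -78.6] med [525. 277.  53.]
green [  75  134  125   81 2539] zmax 52.5 all [ 823.8 -480.4  261.2  206.4  -84.2] med [ 839. -441.   50.]
green [194 178  48  41 888] zmax 47.4 all [ 769.  -225.2  120.9   60.   -88.5] med [ 776. -202.   44.]
green [261 235  20  24 189] zmax 62.7 all [814.2   2.   64.6  18.1   9.3] med [815.   2.  60.]
green [383 261  34  32 224] zmax 17.3 all [677.7 284.4 112.5  11.9 -12.6] med [682. 284.  15.]
green [571 272   8   7  42] zmax 154.3 all [541.6 577.2  14.   12.7  30.9] med [542. 578. 152.]
black [ 389    0   64   99 1968] zmax 337.5 all [ 63.8 -15.7 140.1  36.8 -80.5] med [ 62.   2. 222.]
black [  86   32  106   84 3601] zmax 251.4 all [ 642.  -576.6  301.8   46.7    0. ] med [ 689. -566.  222.]
black [235 145  11  10  53] zmax 51.7 all [ 612.3 -287.5   38.6    4.4   -6
[... 6813 characters left out ...]
5.4 -71.1] med [812. 471.  19.]
grey [141 231  15  10  87] zmax 44.4 all [837.7 429.2  37.6  33.9  70.1] med [837. 430.  42.]
grey [309 233  14  12  70] zmax 62.9 all [484.  124.3  44.9  22.9  -0.9] med [482. 124.  60.]
grey [122 241  15   9 101] zmax 44.0 all [839.1 484.3  37.   34.6  49.8] med [838. 484.  42.]
grey [103 251  15  10 109] zmax 44.8 all [838.  537.8  37.6  35.  -71.4] med [837. 538.  42.]
grey [261 258  17  11  80] zmax 73.2 all [497.2 274.6  42.4  18.    7.7] med [496. 274.  70.]
grey [ 223  268   75   59 1917] zmax 32.1 all [477.1 321.  160.9 107.7 -81.9] med [470. 345.  28.]
grey [ 117  281   77   80 2085] zmax 151.5 all [525.7 560.7 256.   78.6   0. ] med [494. 564. 149.]
```

```bash
python3 - <<'E'
import cv2
a=cv2.imread('pics/scene0.png')[100:280,220:500]
cv2.imwrite('pics/sc.png',cv2.resize(a,None,fx=2.8,fy=2.8,interpolation=cv2.INTER_CUBIC))
a=cv2.imread('pics/side0.png')[140:330,200:460]
cv2.imwrite('pics/sd.png',cv2.resize(a,None,fx=3,fy=3,interpolation=cv2.INTER_CUBIC))
E
```

```text
(no output)
```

View pics/sc.png

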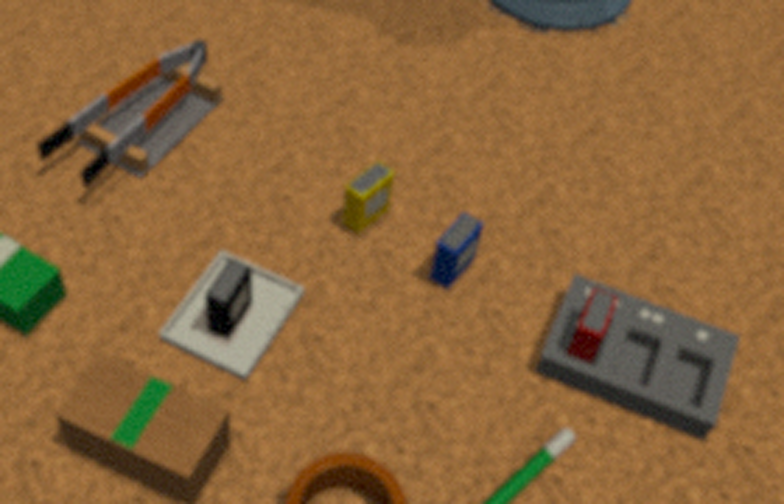

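View pics/sd.png

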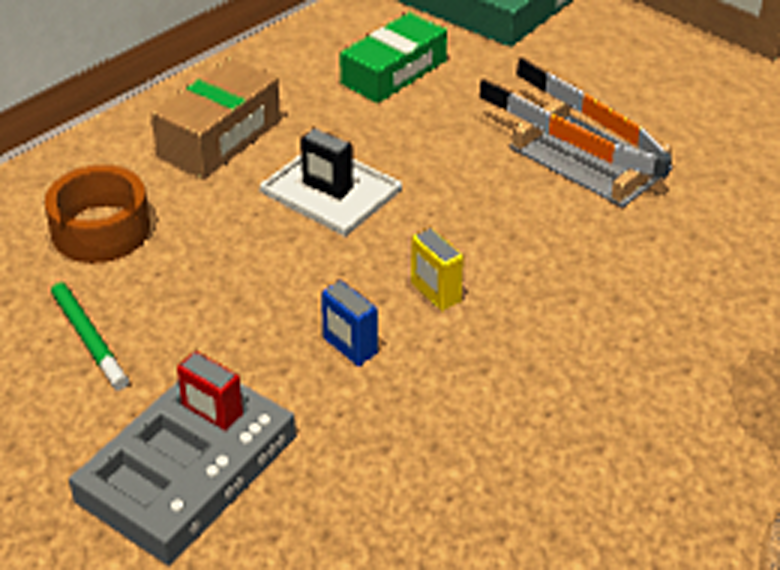

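{"op": "jog_arm", "data": {
  "delta_pos": [
    [230,722,-28],
    [230,722,-28],
    [230,722,-28],
    [230,722,-28],
    [230,722,-28],
    [230,722,-28],
    [230,722,-28],
    [230,722,-28]
  ],
  "dr": [
    [0,0,1.152],
    [0,0,1.152],
    [0,0,1.152],
    [0,0,1.152],
    [0,0,1.152],
    [0,0,1.152],
    [0,0,1.152],
    [0,0,1.152]
  ],
  "hand": [-1,-1,-1,-1,-1,-1,-1,-1]
}}

```text
clock: 1.15
position: [405.4, -120.5, 229.8]
eef_rot: [180.0, 0.0, 89.0]
ft_force: [1.4, -0.0, -0.1]
grip_width: 0.999
```

{"op": "jog_arm", "data": {
  "delta_pos": [
    [79,245,-10],
    [79,245,-10],
    [79,245,-10],
    [79,245,-10],
    [79,245,-10],
    [79,245,-10]
  ],
  "dr": [
    [0,0,0],
    [0,0,0],
    [0,0,0],
    [0,0,0],
    [0,0,0],
    [0,0,0]
  ],
  "hand": [-1,-1,-1,-1,-1,-1]
}}

```text
clock: 1.9
position: [483.9, 122.7, 219.4]
eef_rot: [-179.9, 0.0, 89.1]
ft_force: [1.0, -0.8, -0.7]
grip_width: 0.999
```

```bash
python3 - <<'E'
from h import *
from station import robot
snap('wrist','1')
s=robot.read_state();print(s['position'],s['eef_rot'],s['q'])
E
```

```text
[483.83562248 121.1808235  219.25694055] [-1.79919630e+02  7.46846758e-02  8.89126173e+01] [ 18.80881225  11.07123067 -40.90392105 111.99880689   8.39565489
  59.96071923 -26.88915137]
```

View pics/wrist1.png

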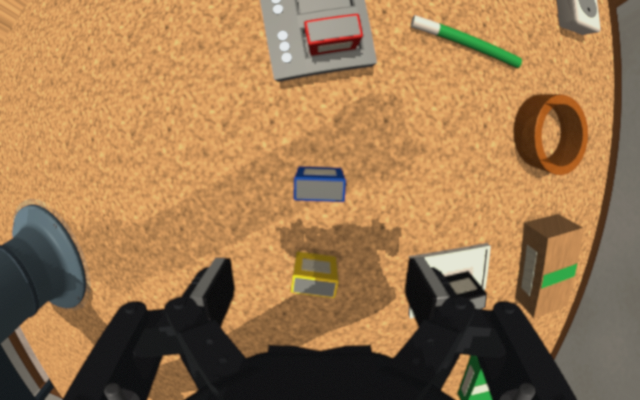

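The wrist view shows blue at (320,184), yellow at (316,273) and the carrier edge with red at (335,35). I'll measure these from the top faces.

```bash
cat >> h.py <<'E'
def tops(tag,specs):
    p,d,W=load(tag)
    for name,(x,y),R,zlo,zhi in specs:
        m=(np.hypot(W[...,0]-x,W[...,1]-y)<R)&(W[...,2]>zlo)&(W[...,2]<zhi)&(d>0)
        n,L,st,_=cv2.connectedComponentsWithStats(m.astype(np.uint8))
        if n<2: print(tag,name,'none');continue
        i=1+np.argmax(st[1:,4]);P=W[L==i]
        print(tag,name,len(P),'z',np.median(P[:,2]).round(1),'rect',rect(P))
E
python3 - <<'E'
from h import *
sp=[('blue',(484,124),45,54,66),('yellow',(477,17),45,54,66),('red',(496,275),45,64,76),('black',(662,-19),45,58,70)]
for t in ['scene0','side0','wrist1']: tops(t,sp)
sp=[('carrier',(480,319),110,25,35),('tongs',(500,-257),150,45,58)]
for t in ['scene0','side0','wrist1']: tops(t,sp)
p,d,W=load('wrist1');print(np.median(W[200:240,250:390,2]), (d[150:300]==0).mean())
E
```

```text
scene0 blue 137 z 59.8 rect [486.2 124.   52.6  23.8  -2. ]
scene0 yellow 132 z 60.1 rect [479.9  15.7  52.1  26.8  -4.8]
scene0 red 165 z 69.9 rect [500.7 272.8  52.5  23.7   8.7]
scene0 black 157 z 63.9 rect [665.9 -20.4  49.9  24.3  10.2]
side0 blue 137 z 59.5 rect [481.6 125.9  49.8  26.   -0.9]
side0 yellow 120 z 59.4 rect [473.4  17.   50.9  28.3 -12.3]
side0 red 163 z 69.4 rect [497.2 274.8  52.7  26.7   8.2]
side0 black 89 z 63.4 rect [660.1 -18.1  51.6  24.2  10.3]
wrist1 blue 1286 z 60.5 rect [483.5 125.   49.8  24.   -2.4]
wrist1 yellow 959 z 60.5 rect [476.6  17.4  50.9  25.2  -9.1]
wrist1 red 1454 z 70.4 rect [498.8 274.1  49.9  25.4   8.7]
wrist1 black 253 z 64.3 rect [671.7 -16.6  32.1  23.3   8.1]
scene0 carrier 1476 z 29.5 rect [481.5 318.3 160.  109.7 -81.3]
scene0 tongs 345 z 50.6 rect [ 5.233e+02 -2.598e+02  2.284e+02  6.660e+01 -1.000e-01]
side0 carrier 1568 z 29.2 rect [478.4 320.  162.3 109.  -81.1]
side0 tongs 306 z 49.7 rect [ 516.9 -254.3  226.8   68.4   -2. ]
wrist1 carrier 4891 z 30.0 rect [484.8 284.  106.2  88.9   8.7]
wrist1 tongs none
0.11780858667464145 0.003833333333333333
```

{"op": "jog_arm", "data": {
  "delta_pos": [
    [0,1,-60],
    [0,1,-110],
    [0,1,-110],
    [0,1,-110]
  ],
  "dr": [
    [0,0,-0.024],
    [0,0,-0.024],
    [0,0,-0.024],
    [0,0,-0.024]
  ],
  "hand": [-1,-1,-1,-1]
}}

```text
clock: 2.45
position: [485.4, 122.6, 111.3]
eef_rot: [179.9, 0.0, 87.5]
ft_force: [0.4, 0.5, 0.9]
grip_width: 0.999
```

{"op": "jog_arm", "data": {
  "delta_pos": [
    [-1,2,-50],
    [-1,2,-63],
    [-1,2,-63],
    [-1,2,-63]
  ],
  "dr": [
    [0,0,0],
    [0,0,0],
    [0,0,0],
    [0,0,0]
  ],
  "hand": [-1,-1,-1,-1]
}}

```text
clock: 2.95
position: [485.0, 126.0, 48.8]
eef_rot: [179.8, -0.0, 87.6]
ft_force: [-0.4, 0.6, 0.1]
grip_width: 0.997
```

```bash
python3 - <<'E'
from h import *
from station import robot
s=robot.read_state();print(s['position'],s['eef_rot'])
snap('wrist','2');tops('wrist2',[('blue',(484,124),45,54,66)])
s=robot.read_state();print(s['position'],s['eef_rot'])
E
```

```text
[485.03045075 126.03855829  48.75015206] [ 1.79796831e+02 -4.45387765e-02  8.75824195e+01]
wrist2 blue 5407 z 60.5 rect [483.9 125.4  50.1  25.2  -3.1]
[484.98710837 126.05154189  48.7103546 ] [ 1.79792468e+02 -4.30196125e-02  8.75868480e+01]
```

View pics/wrist2.png

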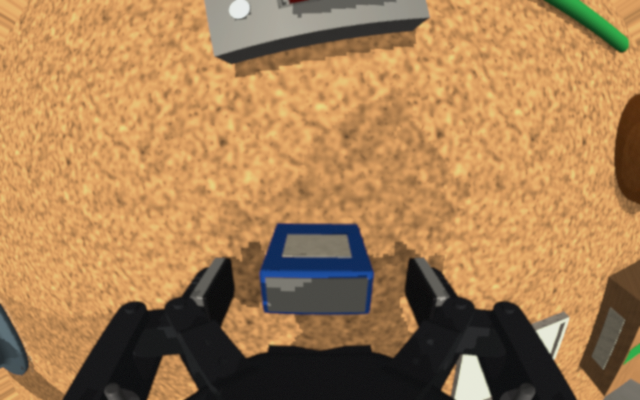

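Blue stands centred between the fingers, at (316,268). Closing on it.

{"op": "jog_arm", "data": {
  "delta_pos": [
    [-0.5,-0.5,-3],
    [-0.5,-0.5,-3],
    [-0.5,-0.5,-3],
    [-0.5,-0.5,-3],
    [-0.5,-0.5,10],
    [-0.5,-0.5,40]
  ],
  "dr": [
    [0,0,0],
    [0,0,0],
    [0,0,0],
    [0,0,0],
    [0,0,0],
    [0,0,0]
  ],
  "hand": [1,1,1,1,1,1]
}}

```text
clock: 3.75
position: [480.8, 124.5, 86.1]
eef_rot: [-179.7, 0.1, 87.6]
ft_force: [0.6, -0.6, -0.9]
grip_width: 0.578
```

{"op": "jog_arm", "data": {
  "delta_pos": [
    [1,20,60],
    [3,80,79],
    [3,140,79],
    [3,140,79],
    [3,140,79]
  ],
  "dr": [
    [0,0,0.1],
    [0,0,0.194],
    [0,0,0.194],
    [0,0,0.194],
    [0,0,0.194]
  ],
  "hand": [1,1,1,1,1]
}}

```text
clock: 4.38
position: [485.1, 264.8, 165.6]
eef_rot: [-179.9, 0.1, 98.8]
ft_force: [0.4, -0.8, -0.7]
grip_width: 0.578
```

```bash
python3 - <<'E'
from h import *
from station import robot
snap('wrist','3')
s=robot.read_state();print(s['position'],s['eef_rot'])
tops('wrist3',[('carrier',(480,319),120,25,35),('red',(496,275),45,64,76),('blue',s['position'][:2],45,s['position'][2]+5,s['position'][2]+35)])
p,d,W=load('wrist3')
# pockets: floor z~10 
m=((W[...,2]>5)&(W[...,2]<15)&(d>0)&(np.hypot(W[...,0]-480,W[...,1]-340)<80))
n,L,st,_=cv2.connectedComponentsWithStats(m.astype(np.uint8))
for i in range(1,n):
    if st[i,4]>100: print(st[i],rect(W[L==i]))
E
```

```text
[485.50141577 263.46487648 165.24697625] [-1.79912883e+02  9.91153780e-02  9.86524411e+01]
wrist3 carrier 14829 z 30.0 rect [479.1 319.9 160.5 106.3 -81.3]
wrist3 red 2039 z 70.6 rect [498.7 274.9  50.1  23.3   8.8]
wrist3 blue 9265 z 181.8 rect [485.2 265.9  88.2  26.5   9. ]
[ 304   64   65   33 2025] [483.7 369.8  56.5  29.5   9.1]
[ 304  117   64   34 2100] [491.2 321.4  56.9  30.4   9.5]
```

View pics/wrist3.png

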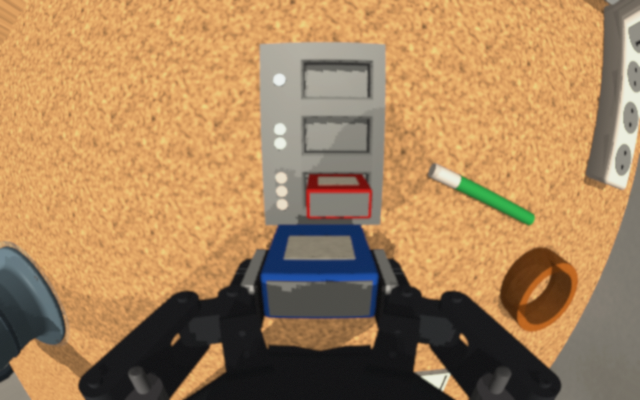

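The wrist view shows the one-dot pocket at (337,80), the two-dot pocket at (336,134) and blue held at (320,270). Next is blue's offset in the hand.

```bash
cat >> h.py <<'E'
def held(tag,hlo,hhi,tz):
    # top face of held cartridge: enclosed by coloured outline, z near tz
    p,d,W=load(tag);hsv=cv2.cvtColor(p,cv2.COLOR_RGB2HSV)
    m=(hsv[...,0]>=hlo)&(hsv[...,0]<=hhi)&(hsv[...,1]>120)&(abs(W[...,2]-tz)<30)&(d>0)
    m[:180]=0
    z=W[...,2][m];zt=np.percentile(z,97)
    P=W[m&(W[...,2]>zt-4)]
    print(tag,'held top z',zt.round(1),len(P),rect(P))
E
python3 - <<'E'
from h import *
held('wrist3',105,130,180)
E
```

```text
wrist3 held top z 181.9 1617 [485.2 266.1  50.1  23.4   8.9]
```

{"op": "jog_arm", "data": {
  "delta_pos": [
    [-1,55,0],
    [-1,103,0],
    [-1,103,-45],
    [-1,103,-62],
    [-1,103,-62],
    [-1,103,-62]
  ],
  "dr": [
    [0,0,0],
    [0,0,0],
    [0,0,0],
    [0,0,0],
    [0,0,0],
    [0,0,0]
  ],
  "hand": [1,1,1,1,1,1]
}}

```text
clock: 5.18
position: [486.1, 367.2, 104.8]
eef_rot: [179.9, -0.0, 98.6]
ft_force: [0.1, 1.1, -0.6]
grip_width: 0.58
```

```bash
python3 - <<'E'
from h import *
from station import robot
snap('wrist','4');snap('side','4')
s=robot.read_state();print(s['position'],s['eef_rot'],s['qvel'].round(1))
held('wrist4',105,130,120)
tops('wrist4',[('carrier',(480,319),120,25,35),('red',(496,275),45,64,76)])
p=cv2.imread('pics/side4.png')[220:340,190:340];cv2.imwrite('pics/side4c.png',cv2.resize(p,None,fx=4,fy=4))
E
```

```text
[486.08724808 368.17739392 105.47578437] [ 1.79848627e+02 -5.84304831e-02  9.86337097e+01] [-0.3  0.  -0.2 -0.1  0.  -0.1 -0.1]
wrist4 held top z 121.2 1631 [486.2 367.9  50.1  24.4   8.5]
wrist4 carrier 7336 z 30.0 rect [472.7 360.9 105.7  78.7   9.4]
wrist4 red 96 z 65.4 rect [498.8 286.6  25.    2.1   9.4]
```

View pics/wrist4.png

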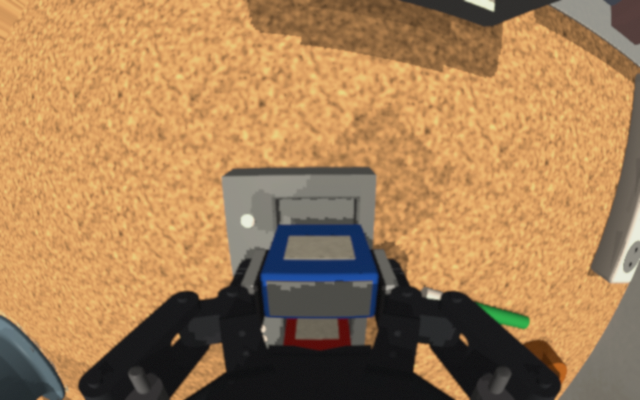

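View pics/side4c.png

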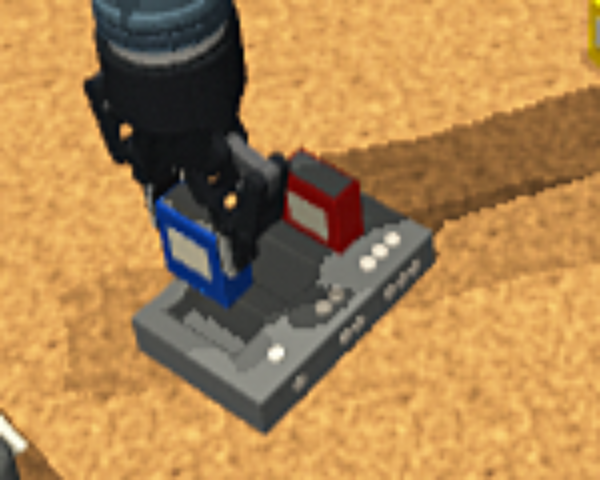

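```bash
python3 - <<'E'
from h import *
a=np.deg2rad(8.8);ex=np.array([np.cos(a),np.sin(a)]);ey=np.array([-ex[1],ex[0]])
for t in ['wrist3','wrist4']:
    p,d,W=load(t)
    m=((W[...,2]>6)&(W[...,2]<24)&(d>0)&(np.hypot(W[...,0]-484,W[...,1]-370)<36))
    P=W[m][:,:2];print(t,len(P),'x',np.percentile(P@ex,[1,99]),np.percentile(P@ex,[1,99]).mean(),'y',np.percentile(P@ey,[1,99]))
    q=np.array([483.8,369.6]);print(q@ex,q@ey)
    b=np.array([486.2,367.9]);print('blue',b@ex,b@ey)
E
```

```text
wrist3 2243 x [506.59078633 562.47907403] 534.5349301828129 y [256.81333634 305.98380411]
534.6484560344227 291.2346621884283
blue 536.7601282282116 289.18750793288746
wrist4 2190 x [506.08425787 562.57064367] 534.3274507709907 y [280.84712016 323.00597239]
534.6484560344227 291.2346621884283
blue 536.7601282282116 289.18750793288746
```

{"op": "jog_arm", "data": {
  "delta_pos": [
    [-2.5,1.7,0],
    [-2.5,1.7,-15],
    [-2.5,1.7,-25],
    [-2.5,1.7,-25],
    [-2.5,1.7,-25]
  ],
  "dr": [
    [0,0,0],
    [0,0,0],
    [0,0,0],
    [0,0,0],
    [0,0,0]
  ],
  "hand": [1,1,1,1,1]
}}

```text
clock: 5.9
position: [482.2, 369.8, 78.5]
eef_rot: [-180.0, 0.0, 98.7]
ft_force: [0.0, -0.7, -1.4]
grip_width: 0.579
```

```bash
python3 - <<'E'
from h import *
from station import robot
snap('wrist','5')
s=robot.read_state();print(s['position'],s['eef_rot'],s['qvel'].round(1))
held('wrist5',105,130,95)
E
```

```text
[482.37121908 370.0317675   78.85589921] [ 1.79993515e+02 -1.71982319e-02  9.87162377e+01] [ 0.1 -0.3 -0.2 -0.2 -0.  -0.   0. ]
wrist5 held top z 94.9 1722 [482.2 370.5  50.   24.5   8.2]
```

{"op": "jog_arm", "data": {
  "delta_pos": [
    [1.3,-0.7,-4],
    [1.3,-0.7,-12],
    [1.3,-0.7,-20],
    [1.3,-0.7,-24.5],
    [1.3,-0.7,-24.5]
  ],
  "dr": [
    [0,0,0],
    [0,0,0],
    [0,0,0],
    [0,0,0],
    [0,0,0]
  ],
  "hand": [1,1,1,1,1]
}}

```text
clock: 6.58
position: [483.3, 369.0, 54.4]
eef_rot: [-180.0, 0.0, 98.7]
ft_force: [-1.0, -1.8, 3.5]
grip_width: 0.579
```

```bash
python3 - <<'E'
from h import *
from station import robot
snap('wrist','6')
s=robot.read_state();print(s['position'],s['eef_rot'],s['ft_force'])
held('wrist6',105,130,75)
E
```

```text
[483.30528761 369.00019225  54.40015095] [-1.79965486e+02  4.01769394e-02  9.87178006e+01] [-0.94019916 -0.36321074  3.33381239]
wrist6 held top z 70.8 1738 [483.5 369.7  50.   25.    8.3]
```

{"op": "jog_arm", "data": {
  "delta_pos": [
    [0,0,0],
    [0,0,0],
    [0,0,0],
    [0,0,50],
    [0,0,95],
    [-2,-60,110],
    [-4,-120,110],
    [-5,-182,110]
  ],
  "dr": [
    [0,0,0],
    [0,0,0],
    [0,0,0],
    [0,0,0],
    [0,0,0],
    [0,0,-0.18],
    [0,0,-0.311],
    [0,0,-0.311]
  ],
  "hand": [-1,-1,-1,-1,-1,-1,-1,-1]
}}

```text
clock: 7.62
position: [478.7, 185.7, 164.9]
eef_rot: [179.9, -0.0, 80.9]
ft_force: [1.3, -0.6, 1.4]
grip_width: 1.003
```

```bash
python3 - <<'E'
from h import *
from station import robot
snap('side','7');snap('scene','7')
s=robot.read_state();print(s['position'],s['eef_rot'])
for t in ['side7','scene7']: tops(t,[('blue',(484,370),40,62,76),('yellow',(477,17),45,54,66),('red',(498,275),40,62,76)])
E
```

```text
[479.19714886 176.88866649 163.09556372] [-179.97315587    0.46317827   80.14956885]
side7 blue 197 z 69.5 rect [481.5 369.   52.   25.2   8.1]
side7 yellow 120 z 59.3 rect [474.8  17.9  51.1  27.9  -9.8]
side7 red 174 z 69.6 rect [495.9 275.1  51.3  25.7   8. ]
scene7 blue 190 z 69.9 rect [486.4 367.   52.4  24.    9.7]
scene7 yellow 130 z 60.0 rect [479.7  15.4  51.   24.9  -8.8]
scene7 red 169 z 69.7 rect [501.5 273.   53.7  23.7   8.7]
```

View pics/side7.png

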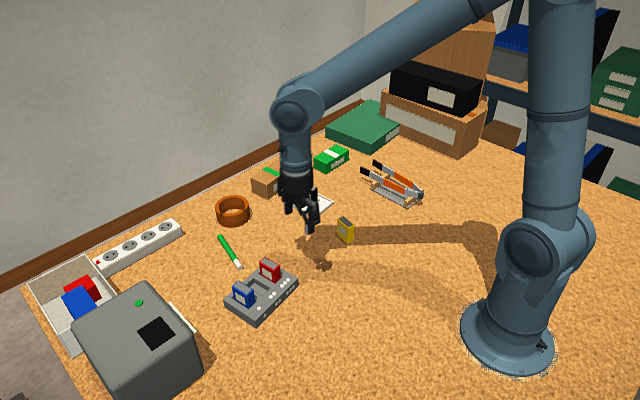

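Blue stands in the one-dot pocket, at (243,293). Next, over to yellow.

{"op": "jog_arm", "data": {
  "delta_pos": [
    [-2,-60,0],
    [-2,-120,0],
    [-2,-165,-30],
    [-2,-170,-60],
    [-2,-170,-60]
  ],
  "dr": [
    [0,0,0],
    [0,0,0],
    [0,0,0],
    [0,0,0],
    [0,0,0]
  ],
  "hand": [-1,-1,-1,-1,-1]
}}

```text
clock: 8.35
position: [474.4, 16.5, 102.4]
eef_rot: [-179.7, 0.0, 80.8]
ft_force: [0.7, 0.9, 0.2]
grip_width: 0.999
```

```bash
python3 - <<'E'
from h import *
from station import robot
snap('wrist','8')
s=robot.read_state();print(s['position'],s['eef_rot'],s['qvel'].round(1))
tops('wrist8',[('yellow',(477,17),45,54,66)])
E
```

```text
[475.89262205  17.83519354 103.85363917] [-1.79877884e+02 -3.45039955e-02  8.09300405e+01] [-0.7 -1.5 -1.6 -1.9 -0.1 -0.2  0.1]
wrist8 yellow 3252 z 60.5 rect [476.5  17.2  50.4  25.1 -10.8]
```

{"op": "jog_arm", "data": {
  "delta_pos": [
    [0.5,0,-45],
    [0.5,0,-58],
    [0.5,0,-58],
    [0.5,0,-58],
    [0.5,0,-58],
    [0.5,0,-58],
    [0.5,0,-45],
    [0.5,0,-10]
  ],
  "dr": [
    [0,0,0],
    [0,0,0],
    [0,0,0],
    [0,0,0],
    [0,0,0],
    [0,0,0],
    [0,0,0],
    [0,0,0]
  ],
  "hand": [-1,-1,-1,1,1,1,1,1]
}}

```text
clock: 9.4
position: [475.0, 16.8, 93.8]
eef_rot: [-179.7, 0.0, 80.9]
ft_force: [1.0, 0.0, -0.5]
grip_width: 0.573
```

{"op": "jog_arm", "data": {
  "delta_pos": [
    [2,30,50],
    [5,90,71],
    [8,150,71],
    [11,210,71],
    [14,270,71],
    [16,304,71],
    [16,304,30],
    [16,304,20]
  ],
  "dr": [
    [0,0,0.1],
    [0,0,0.2],
    [0,0,0.311],
    [0,0,0.311],
    [0,0,0.311],
    [0,0,0.311],
    [0,0,0.311],
    [0,0,0.311]
  ],
  "hand": [1,1,1,1,1,1,1,1]
}}

```text
clock: 10.4
position: [491.0, 319.5, 112.0]
eef_rot: [-179.7, 0.2, 98.8]
ft_force: [-1.0, -0.4, -0.8]
grip_width: 0.575
```

{"op": "jog_arm", "data": {
  "delta_pos": [
    [0,0,0],
    [0,0,0]
  ],
  "dr": [
    [0,0,0],
    [0,0,0]
  ],
  "hand": [1,1]
}}

```text
clock: 10.65
position: [494.1, 320.8, 115.6]
eef_rot: [179.9, -0.0, 98.6]
ft_force: [0.5, 0.2, -0.8]
grip_width: 0.577
```

```bash
python3 - <<'E'
from h import *
from station import robot
snap('wrist','9');
s=robot.read_state();print(s['position'],s['eef_rot'],s['qvel'].round(1))
held('wrist9',22,35,s['position'][2]+15)
E
```

```text
[494.24485471 321.03333086 115.85319053] [ 1.79860166e+02 -3.76836395e-02  9.86386638e+01] [-0.2 -0.  -0.2  0.   0.2  0.  -0.2]
wrist9 held top z 128.9 1828 [494.4 320.8  49.9  24.4   8.4]
```

View pics/wrist9.png

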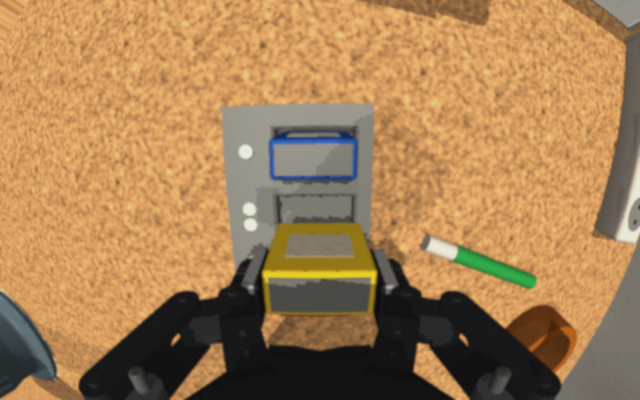

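Yellow is held at (320,268) with the two-dot pocket just behind it at (315,207). I'll shift slightly and lower it to just above the mouth.

{"op": "jog_arm", "data": {
  "delta_pos": [
    [-3,1,-10],
    [-3,1,-32],
    [-3,1,-32],
    [-3,1,-32],
    [-3,1,-32]
  ],
  "dr": [
    [0,0,0],
    [0,0,0],
    [0,0,0],
    [0,0,0],
    [0,0,0]
  ],
  "hand": [1,1,1,1,1]
}}

```text
clock: 11.32
position: [490.4, 322.5, 82.6]
eef_rot: [180.0, -0.0, 98.7]
ft_force: [1.0, -0.2, -0.7]
grip_width: 0.577
```

```bash
python3 - <<'E'
from h import *
from station import robot
snap('wrist','10');
s=robot.read_state();print(s['position'],s['eef_rot'],s['qvel'].round(1))
held('wrist10',22,35,s['position'][2]+15)
E
```

```text
[490.44674342 322.51541143  82.78409087] [ 1.79949074e+02 -2.97173980e-02  9.87164805e+01] [ 0.1 -0.2 -0.   0.  -0.   0.1  0.1]
wrist10 held top z 95.9 1849 [490.5 322.6  49.9  24.3   8. ]
```

{"op": "jog_arm", "data": {
  "delta_pos": [
    [0.7,-0.7,-4],
    [0.7,-0.7,-12],
    [0.7,-0.7,-20],
    [0.7,-0.7,-25.4],
    [0.7,-0.7,-25.4]
  ],
  "dr": [
    [0,0,0],
    [0,0,0],
    [0,0,0],
    [0,0,0],
    [0,0,0]
  ],
  "hand": [1,1,1,1,1]
}}

```text
clock: 12.0
position: [490.3, 321.1, 58.0]
eef_rot: [-179.9, 0.1, 98.7]
ft_force: [-3.8, -3.2, 9.3]
grip_width: 0.579
```

```bash
python3 - <<'E'
from h import *
from station import robot
snap('wrist','11');
s=robot.read_state();print(s['position'],s['eef_rot'],s['ft_force'])
held('wrist11',22,35,s['position'][2]+15)
E
```

```text
[490.31296968 321.09241689  57.94669743] [-1.79925322e+02  1.31669606e-01  9.87129075e+01] [-3.55652585 -2.6693905   9.43746582]
wrist11 held top z 71.2 1911 [490.6 320.9  49.8  25.    8.7]
```

Yellow is fully down: its top reads 71, close to blue's 70.8. Releasing it and moving on towards the tongs.

{"op": "jog_arm", "data": {
  "delta_pos": [
    [0,0,0],
    [0,0,0],
    [0,0,0],
    [0,0,50],
    [0,0,100],
    [-4,-60,125],
    [-8,-120,130],
    [-12,-180,130]
  ],
  "dr": [
    [0,0,0],
    [0,0,0],
    [0,0,0],
    [0,0,0],
    [0,0,0],
    [0,0,-0.18],
    [0,0,-0.36],
    [0,0,-0.54]
  ],
  "hand": [-1,-1,-1,-1,-1,-1,-1,-1]
}}

```text
clock: 13.05
position: [479.2, 139.8, 187.9]
eef_rot: [179.9, -0.1, 67.5]
ft_force: [0.9, -0.6, 0.2]
grip_width: 0.996
```

```bash
python3 - <<'E'
from h import *
from station import robot
snap('side','12');snap('scene','12')
s=robot.read_state();print(s['position'],s['eef_rot'])
for t in ['side12','scene12']: tops(t,[('blue',(484,370),30,62,76),('yellow',(491,321),30,62,76),('red',(498,275),30,62,76)])
p=cv2.imread('pics/side12.png')[220:340,190:340];cv2.imwrite('pics/side12c.png',cv2.resize(p,None,fx=4,fy=4))
E
```

```text
[478.76978199 131.97672143 186.00900468] [179.93233984   0.39875141  66.94648944]
side12 blue 202 z 69.4 rect [481.3 369.3  52.3  25.4  10.4]
side12 yellow 187 z 69.1 rect [488.3 321.3  53.1  25.4   7.6]
side12 red 174 z 69.4 rect [496.8 274.3  49.   27.2   9. ]
scene12 blue 187 z 70.1 rect [486.1 367.1  51.9  24.    8.8]
scene12 yellow 178 z 69.9 rect [492.9 318.5  51.7  23.4   8.9]
scene12 red 166 z 69.9 rect [501.  272.9  53.   23.7   8.6]
```

View pics/side12c.png

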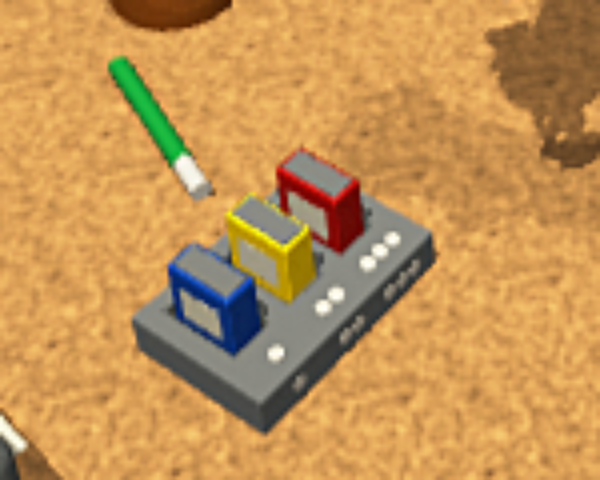

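Both stand in their pockets, level with red. On to the tongs.

{"op": "jog_arm", "data": {
  "delta_pos": [
    [-2,-60,10],
    [-4,-120,20],
    [-6,-180,30],
    [-8,-240,35],
    [-11,-300,40],
    [-14,-360,40],
    [-14,-398,40],
    [-14,-398,40]
  ],
  "dr": [
    [0,0,-0.18],
    [0,0,-0.36],
    [0,0,-0.54],
    [0,0,-0.72],
    [0,0,-0.9],
    [0,0,-1.06],
    [0,0,-1.183],
    [0,0,-1.183]
  ],
  "hand": [-1,-1,-1,-1,-1,-1,-1,-1]
}}

```text
clock: 14.15
position: [463.9, -260.6, 226.5]
eef_rot: [179.9, 0.0, -0.4]
ft_force: [-0.9, 0.6, 1.3]
grip_width: 1.001
```

{"op": "jog_arm", "data": {
  "delta_pos": [
    [0,0,0],
    [0,0,0]
  ],
  "dr": [
    [0,0,0],
    [0,0,0]
  ],
  "hand": [-1,-1]
}}

```text
clock: 14.4
position: [465.4, -254.4, 226.7]
eef_rot: [-180.0, 0.0, 0.2]
ft_force: [0.1, -0.3, 0.7]
grip_width: 1.0
```

```bash
python3 - <<'E'
from h import *
from station import robot
snap('wrist','13')
s=robot.read_state();print(s['position'],s['eef_rot'],s['q'])
p,d,W=load('wrist13');hsv=cv2.cvtColor(p,cv2.COLOR_RGB2HSV);H,S,V=[hsv[...,i].astype(int) for i in range(3)]
r=(np.hypot(W[...,0]-520,W[...,1]+257)<140)&(W[...,2]>46)&(W[...,2]<58)&(d>0)
for k,m in {'orange':(H<16)&(S>170),'black':V<60,'any':V>-1}.items():
    n,L,st,_=cv2.connectedComponentsWithStats((m&r).astype(np.uint8))
    for i in range(1,n):
        if st[i,4]>80:
            P=W[L==i];print(k,st[i],rect(P),np.median(P[:,2]))
tops('wrist13',[('black',(662,-19),45,58,70)])
E
```

```text
[ 465.30626463 -254.62898911  226.81203007] [-1.79967521e+02  3.11720521e-03  2.03080273e-01] [ 38.86563475  11.24100232 -16.20700054 108.54966721   3.5438801
  60.70780779 -68.5796762 ]
orange [293 116   7  78 271] [ 498.  -231.3   76.9    3.3    2.4] 51.78178037543017
orange [338 119  14  77 219] [ 495.9 -279.4   76.8    4.3   -6.4] 51.96994530219462
black [293  20   4  37 123] [ 613.8 -230.2   37.4    3.1    0.9] 51.977957175053746
black [351  23   8  40 158] [ 609.9 -287.9   40.8    3.9   -6.6] 51.94725470395369
any [ 291   19   70  225 2262] [ 518.5 -257.7  229.2   66.4   -1. ] 51.83251575337812
wrist13 black 729 z 64.1 rect [662.3 -20.3  49.9  25.6   7.7]
```

View pics/wrist13.png

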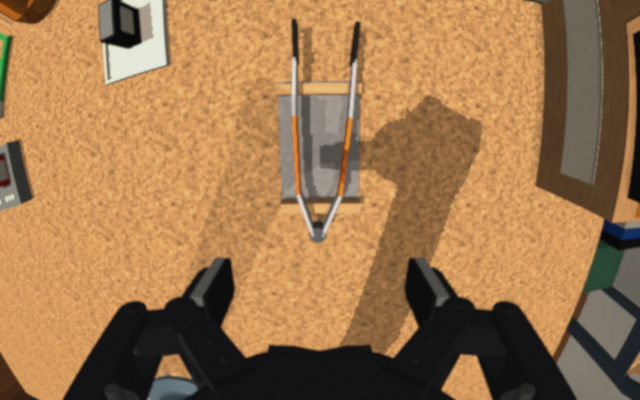

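The wrist view shows the tongs with the hinge at (318,235), the grips at (296,155) and (345,157), and the jaws at (295,40) and (355,43). The tongs' yaw is about -1.9°, and the grip point is at about (502,-255.5).

{"op": "jog_arm", "data": {
  "delta_pos": [
    [25,-1,-55],
    [51,-1,-110],
    [51,-1,-130],
    [51,-1,-130],
    [51,-1,-130]
  ],
  "dr": [
    [0,0,-0.035],
    [0,0,-0.035],
    [0,0,-0.035],
    [0,0,-0.035],
    [0,0,-0.035]
  ],
  "hand": [-1,-1,-1,-1,-1]
}}

```text
clock: 15.08
position: [516.5, -258.3, 99.0]
eef_rot: [179.9, -0.2, -2.0]
ft_force: [-0.1, 0.4, -0.3]
grip_width: 1.001
```

```bash
python3 - <<'E'
from h import *
from station import robot
snap('wrist','14')
s=robot.read_state();print(s['position'],s['eef_rot'],s['qvel'].round(1))
p,d,W=load('wrist14');hsv=cv2.cvtColor(p,cv2.COLOR_RGB2HSV);H,S,V=[hsv[...,i].astype(int) for i in range(3)]
r=(np.hypot(W[...,0]-520,W[...,1]+257)<140)&(W[...,2]>46)&(W[...,2]<58)&(d>0)
for k,m in {'orange':(H<16)&(S>170),'black':V<60}.items():
    n,L,st,_=cv2.connectedComponentsWithStats((m&r).astype(np.uint8))
    for i in range(1,n):
        if st[i,4]>80:
            P=W[L==i];print(k,st[i],rect(P),np.median(P[:,2]))
E
```

```text
[ 516.82783636 -258.58749057   99.40234283] [179.87802591  -0.20950468  -2.04385693] [ 0.1 -0.4 -0.  -0.3 -0.  -0.2 -0. ]
orange [268 209  21 108 721] [ 497.7 -231.5   79.3    4.5    1.6] 51.75273353873371
orange [344 209  20 108 592] [ 496.5 -279.7   77.9    4.8   -6.3] 51.80281940657791
black [360  43  13  73 582] [ 610.7 -288.    42.1    4.5   -6.7] 51.83883743450488
black [257  44  14  73 589] [ 612.2 -230.4   41.9    4.4    2.4] 51.71197401781893
```

View pics/wrist14.png

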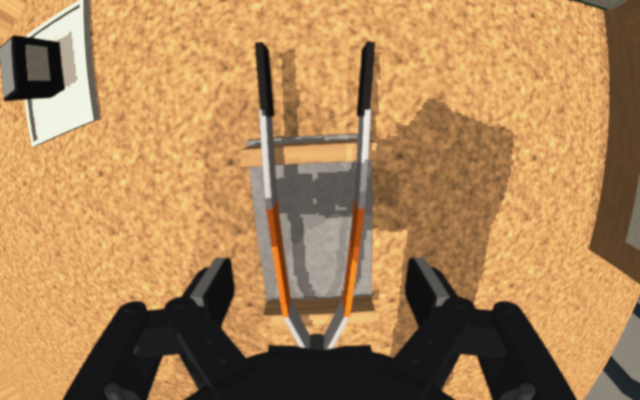

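{"op": "jog_arm", "data": {
  "delta_pos": [
    [-0.5,2.3,-40],
    [-0.5,2.3,-61],
    [-0.5,2.3,-61],
    [-0.5,2.3,-61]
  ],
  "dr": [
    [0,0,0],
    [0,0,0],
    [0,0,0],
    [0,0,0]
  ],
  "hand": [-1,-1,-1,-1]
}}

```text
clock: 15.62
position: [516.2, -255.9, 37.1]
eef_rot: [180.0, -0.1, -2.0]
ft_force: [0.4, -0.2, 0.5]
grip_width: 0.999
```

{"op": "jog_arm", "data": {
  "delta_pos": [
    [0,0,0],
    [0,0,0],
    [0,0,0],
    [0,0,0],
    [0,0,0]
  ],
  "dr": [
    [0,0,0],
    [0,0,0],
    [0,0,0],
    [0,0,0],
    [0,0,0]
  ],
  "hand": [-0.3,-0.17,-0.17,-0.17,-0.17]
}}

```text
clock: 16.25
position: [516.9, -255.8, 37.9]
eef_rot: [179.9, -0.2, -2.0]
ft_force: [-1.6, 0.5, 7.1]
grip_width: 0.587
```

```bash
cat > jaws.py <<'E'
from h import *
def jaws(tag):
    from station import robot
    s=robot.read_state();T=s['position'];print('tcp',T.round(1),s['eef_rot'].round(2),'w',round(s['grip_width']*85,1),'F',s['ft_force'].round(1))
    p,d,W=load(tag);hsv=cv2.cvtColor(p,cv2.COLOR_RGB2HSV);H,S,V=[hsv[...,i].astype(int) for i in range(3)]
    yaw=np.deg2rad(s['eef_rot'][2]);ex=np.array([np.cos(yaw),np.sin(yaw)]);ey=np.array([-ex[1],ex[0]])
    Q=W[...,:2]-T[:2];lx=Q@ex;ly=Q@ey;lz=W[...,2]-T[2]
    base=(d>0)&(abs(lz-14)<8)&(lx>15)&(lx<140)&(abs(ly)<55)
    for k,m in {'orange':(H<16)&(S>170),'black':V<60}.items():
        for sg in(1,-1):
            mm=m&base&(ly*sg>0);
            n,L,st,_=cv2.connectedComponentsWithStats(mm.astype(np.uint8))
            if n<2: continue
            i=1+np.argmax(st[1:,4]);P=np.c_[lx[L==i],ly[L==i]];z=W[...,2][L==i]
            print(k,sg,len(P),'local',rect(P),'z',np.percentile(z,[5,50,95]).round(1))
E
python3 - <<'E'
from jaws import *
snap('wrist','15');jaws('wrist15')
E
```

```text
tcp [ 516.9 -255.8   37.9] [ 1.7993e+02 -1.7000e-01 -2.0000e+00] w 50.0 F [-1.   0.1  6.1]
orange 1 144 local [17.7 23.3  5.3  4.3 -1.8] z [45.9 51.6 52.8]
orange -1 138 local [ 17.7 -23.2   5.4   3.9  -0.6] z [46.1 51.7 52.8]
black 1 1530 local [95.2 23.3 42.8  4.8  3.1] z [45.6 51.6 53. ]
black -1 1588 local [ 95.5 -22.9  42.7   5.   -2.9] z [45.7 51.7 53. ]
```

View pics/wrist15.png

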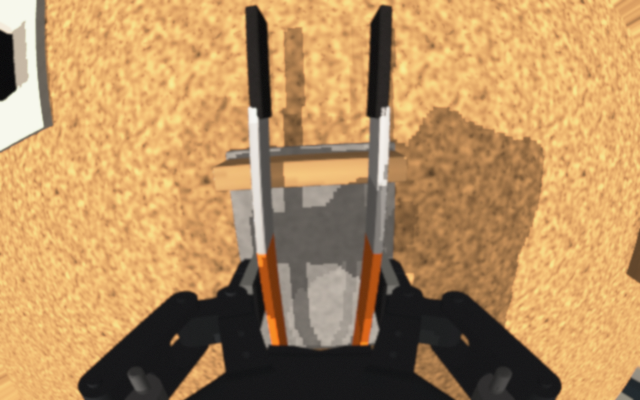

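The fingers hold the grips and the jaws sit symmetrically at (258,60) and (378,60), about 41 mm apart. Lifting.

{"op": "jog_arm", "data": {
  "delta_pos": [
    [0,0,4],
    [0,0,15],
    [0,0,35],
    [0,0,65],
    [0,0,95],
    [0,0,100],
    [0,0,100]
  ],
  "dr": [
    [0,0,0],
    [0,0,0],
    [0,0,0],
    [0,0,0],
    [0,0,0],
    [0,0,0],
    [0,0,0]
  ],
  "hand": [-0.17,-0.17,-0.17,-0.17,-0.17,-0.17,-0.17]
}}

```text
clock: 17.18
position: [515.2, -255.4, 136.3]
eef_rot: [180.0, -0.0, -2.0]
ft_force: [-1.0, 0.3, -2.6]
grip_width: 0.585
```

```bash
python3 - <<'E'
from jaws import *
snap('wrist','16');jaws('wrist16');tops('wrist16',[('black',(662,-19),45,58,70)])
E
```

```text
tcp [ 514.5 -255.   135.2] [-1.7997e+02  8.0000e-02 -2.0200e+00] w 49.8 F [ 0.1  0.9 -3. ]
orange 1 165 local [17.9 22.9  5.9  4.2  2.4] z [143.2 149.8 151.1]
orange -1 160 local [ 18.1 -23.5   6.1   3.9  -0.1] z [142.9 150.1 151.1]
black 1 1621 local [96.1 23.  42.9  4.8  2.7] z [143.2 150.3 151.6]
black -1 1657 local [ 96.3 -23.2  42.7   5.1  -2.2] z [143.2 150.3 151.7]
wrist16 black 1042 z 64.1 rect [662.4 -20.2  50.4  26.6   8.6]
```

View pics/wrist16.png

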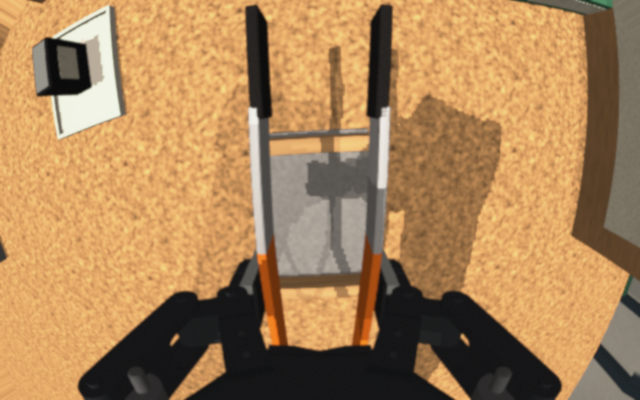

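{"op": "jog_arm", "data": {
  "delta_pos": [
    [10,40,0],
    [22,90,0],
    [34,140,0],
    [45,190,0],
    [52,220,0],
    [52,220,0],
    [52,220,0]
  ],
  "dr": [
    [0,0,0.04],
    [0,0,0.09],
    [0,0,0.14],
    [0,0,0.17],
    [0,0,0.185],
    [0,0,0.185],
    [0,0,0.185]
  ],
  "hand": [-0.17,-0.17,-0.17,-0.17,-0.17,-0.17,-0.17]
}}

```text
clock: 18.1
position: [566.1, -36.4, 134.5]
eef_rot: [180.0, 0.2, 8.5]
ft_force: [0.2, -1.0, -1.1]
grip_width: 0.582
```

```bash
cat >> jaws.py <<'E'
def blk(tag,zt=64,yaw0=8.6):
    from station import robot
    s=robot.read_state();T=s['position']
    p,d,W=load(tag)
    m=(np.hypot(W[...,0]-662.3,W[...,1]+20)<45)&(abs(W[...,2]-zt)<5)&(d>0)
    n,L,st,_=cv2.connectedComponentsWithStats(m.astype(np.uint8))
    P=W[L==1+np.argmax(st[1:,4])][:,:2];r=rect(P)
    a=np.deg2rad(s['eef_rot'][2]);ex=np.array([np.cos(a),np.sin(a)]);ey=np.array([-ex[1],ex[0]])
    Q=P-T[:2];print('black',len(P),r,'local centre',((r[:2]-T[:2])@ex).round(1),((r[:2]-T[:2])@ey).round(1),'y range',np.percentile(Q@ey,[0.5,99.5]).round(1),'x',np.percentile(Q@ex,[0.5,99.5]).round(1))
E
python3 - <<'E'
from jaws import *
snap('wrist','17');jaws('wrist17');blk('wrist17')
E
```

```text
tcp [566.2 -37.3 134.7] [1.7996e+02 1.5000e-01 8.4500e+00] w 49.9 F [-0.5 -0.4 -1.3]
orange 1 142 local [17.7 23.9  5.   4.4 -3.6] z [142.6 148.1 149.3]
orange -1 133 local [ 17.8 -22.4   5.5   4.    3.4] z [142.3 148.1 149.3]
black 1 1569 local [95.2 24.3 43.4  5.   2.8] z [142.6 148.1 149.4]
black -1 1596 local [ 95.6 -21.8  43.2   4.9  -2.3] z [142.4 148.1 149.4]
black 2918 [663.5 -19.5  49.6  24.5   8.5] local centre 98.8 3.3 y range [-8.3 15.5] x [ 74.  123.2]
```

View pics/wrist17.png

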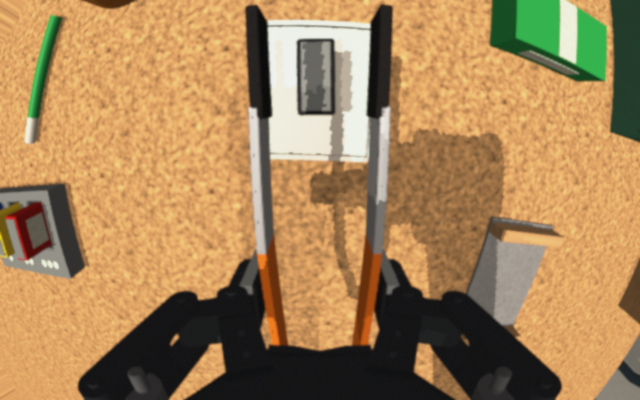

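{"op": "jog_arm", "data": {
  "delta_pos": [
    [3,2.6,-10],
    [3,2.6,-30],
    [3,2.6,-45],
    [3,2.6,-45],
    [3,2.6,-45],
    [3,2.6,-45]
  ],
  "dr": [
    [0,0,0],
    [0,0,0],
    [0,0,0],
    [0,0,0],
    [0,0,0],
    [0,0,0]
  ],
  "hand": [-0.17,-0.17,-0.17,-0.17,-0.17,-0.17]
}}

```text
clock: 18.9
position: [571.0, -32.6, 91.6]
eef_rot: [180.0, -0.1, 8.6]
ft_force: [0.3, -0.0, -0.3]
grip_width: 0.588
```

```bash
python3 - <<'E'
from jaws import *
snap('wrist','18');jaws('wrist18');blk('wrist18')
E
```

```text
tcp [571.  -32.6  91.7] [ 1.7998e+02 -9.0000e-02  8.5900e+00] w 50.1 F [-0.9  0.9 -1.3]
orange 1 140 local [17.7 23.1  5.4  4.3  0. ] z [ 99.6 105.3 106.5]
orange -1 135 local [ 17.8 -23.2   5.6   3.9  -0.1] z [ 99.3 105.4 106.5]
black 1 1584 local [95.2 23.2 43.3  4.9  2.8] z [ 99.7 105.6 107. ]
black -1 1594 local [ 95.6 -22.8  42.8   4.9  -2.2] z [ 99.3 105.7 107. ]
black 4702 [663.1 -19.4  49.6  24.3   8.7] local centre 93.0 -0.7 y range [-12.7  10.9] x [ 68.8 117.4]
```

View pics/wrist18.png

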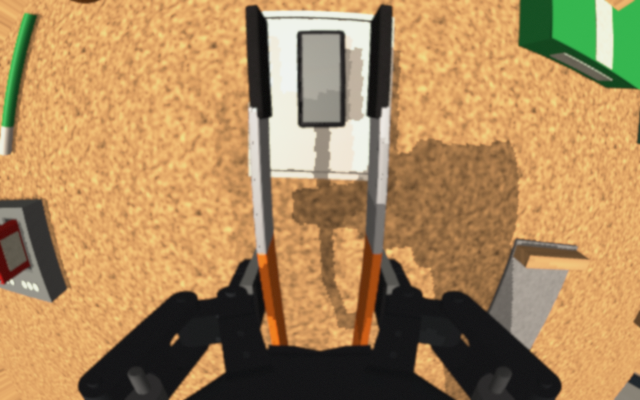

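The black cartridge at (322,78) is centred between the jaws. Fine shift and descend.

{"op": "jog_arm", "data": {
  "delta_pos": [
    [-2.2,-1.3,0],
    [-2.2,-1.3,-8],
    [-2.2,-1.3,-20],
    [-2.2,-1.3,-35],
    [-2.2,-1.3,-50],
    [-2.2,-1.3,-50],
    [-2.2,-1.3,-50]
  ],
  "dr": [
    [0,0,0],
    [0,0,0],
    [0,0,0],
    [0,0,0],
    [0,0,0],
    [0,0,0],
    [0,0,0]
  ],
  "hand": [-0.17,-0.17,-0.17,-0.17,-0.17,-0.17,-0.17]
}}

```text
clock: 19.82
position: [568.2, -33.8, 40.8]
eef_rot: [-180.0, -0.0, 8.6]
ft_force: [0.5, 1.1, -0.6]
grip_width: 0.591
```

```bash
python3 - <<'E'
from jaws import *
snap('wrist','19');jaws('wrist19');blk('wrist19')
E
```

```text
tcp [568.6 -33.9  41.2] [ 1.80e+02 -5.00e-02  8.59e+00] w 49.8 F [-1.  -0.6 -1.3]
orange 1 135 local [17.4 23.2  4.8  4.4  0. ] z [48.6 54.4 55.7]
orange -1 122 local [ 17.6 -23.1   5.2   3.8   3.1] z [48.8 54.5 55.4]
black 1 1540 local [94.9 23.2 43.   4.9  2.9] z [48.9 54.6 56. ]
black -1 1605 local [ 95.1 -22.8  43.2   4.9  -2.4] z [48.9 54.7 56. ]
black 9131 [660.4 -20.   44.9  24.3   9.1] local centre 92.8 0.0 y range [-11.7  12. ] x [ 70.9 114.1]
```

View pics/wrist19.png

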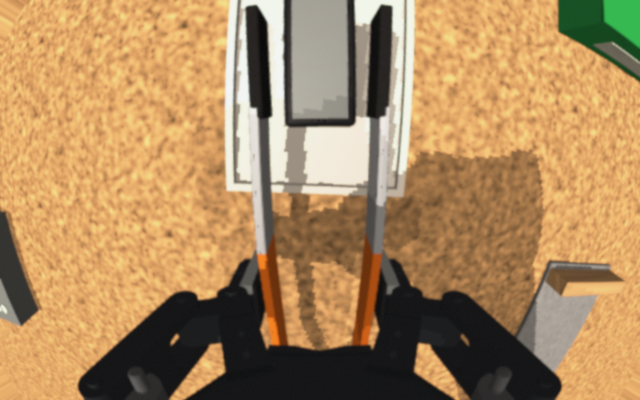

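Jaws straddle the cartridge symmetrically. Squeezing gradually.

{"op": "jog_arm", "data": {
  "delta_pos": [
    [0,0,0],
    [0,0,0],
    [0,0,0],
    [0,0,0],
    [0,0,0],
    [0,0,0]
  ],
  "dr": [
    [0,0,0],
    [0,0,0],
    [0,0,0],
    [0,0,0],
    [0,0,0],
    [0,0,0]
  ],
  "hand": [-0.1,-0.03,0.03,0.1,0.2,0.2]
}}

```text
clock: 20.62
position: [568.2, -34.0, 41.2]
eef_rot: [180.0, -0.0, 8.6]
ft_force: [-1.4, 0.4, 1.8]
grip_width: 0.456
```

```bash
python3 - <<'E'
from jaws import *
snap('wrist','20');jaws('wrist20');blk('wrist20')
E
```

```text
tcp [568.2 -34.   41.2] [ 1.7999e+02 -1.0000e-02  8.5800e+00] w 38.7 F [-1.3 -0.1  2.1]
orange 1 120 local [17.7 17.5  5.5  4.1 -3.3] z [50.  53.4 54.2]
orange -1 118 local [ 17.9 -18.    5.7   4.    1.2] z [49.7 53.3 54.4]
black 1 1121 local [94.3 13.5 44.5  6.2  0.1] z [52.7 53.9 62.8]
black -1 1196 local [ 94.8 -13.2  44.3   6.7  -1.2] z [52.7 53.9 62.8]
black 9115 [660.3 -19.9  44.7  24.4   8.7] local centre 93.2 0.2 y range [-11.6  12.1] x [ 71.2 114.7]
```

View pics/wrist20.png

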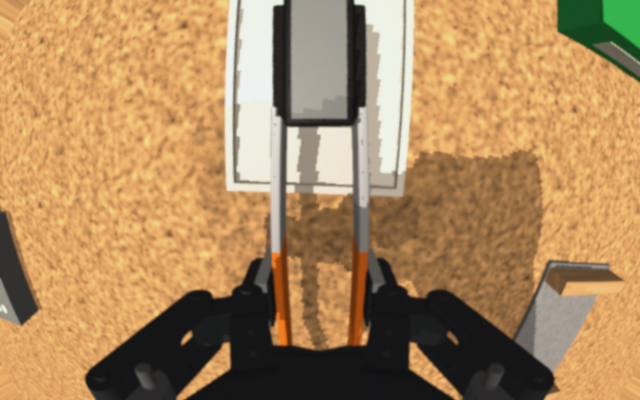

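The jaws are closed on the cartridge: the opening has stalled at 38.7 mm against a command of 34. Lifting slowly.

{"op": "jog_arm", "data": {
  "delta_pos": [
    [0,0,2],
    [0,0,6],
    [0,0,12],
    [0,0,22],
    [0,0,36],
    [0,0,50],
    [0,0,65],
    [0,0,80]
  ],
  "dr": [
    [0,0,0],
    [0,0,0],
    [0,0,0],
    [0,0,0],
    [0,0,0],
    [0,0,0],
    [0,0,0],
    [0,0,0]
  ],
  "hand": [0.2,0.2,0.2,0.2,0.2,0.2,0.2,0.2]
}}

```text
clock: 21.68
position: [568.2, -34.0, 122.2]
eef_rot: [180.0, -0.0, 8.6]
ft_force: [0.4, -0.1, -1.6]
grip_width: 0.455
```

```bash
python3 - <<'E'
from jaws import *
snap('wrist','21');snap('side','21');jaws('wrist21');blk('wrist21',64+80)
p=cv2.imread('pics/side21.png')[100:260,220:440];cv2.imwrite('pics/side21c.png',cv2.resize(p,None,fx=3.5,fy=3.5))
E
```

```text
tcp [570.  -34.  123.5] [179.94  -0.28   8.58] w 38.6 F [ 1.2 -0.1 -1.2]
orange 1 75 local [16.7 17.8  4.1  3.3 84.8] z [130.7 134.3 135.1]
orange -1 78 local [ 16.8 -17.7   3.9   3.5  89.4] z [130.6 134.2 135.4]
black 1 1733 local [91.4 12.3 47.2 14.4 13.8] z [133.5 135.5 145.1]
black -1 1919 local [ 91.7 -11.8  47.   14.  -12. ] z [133.6 135.8 145.1]
black 9008 [660.7 -19.9  44.7  24.2   8.6] local centre 91.8 0.4 y range [-11.3  12.4] x [ 69.8 113.1]
```

View pics/side21c.png

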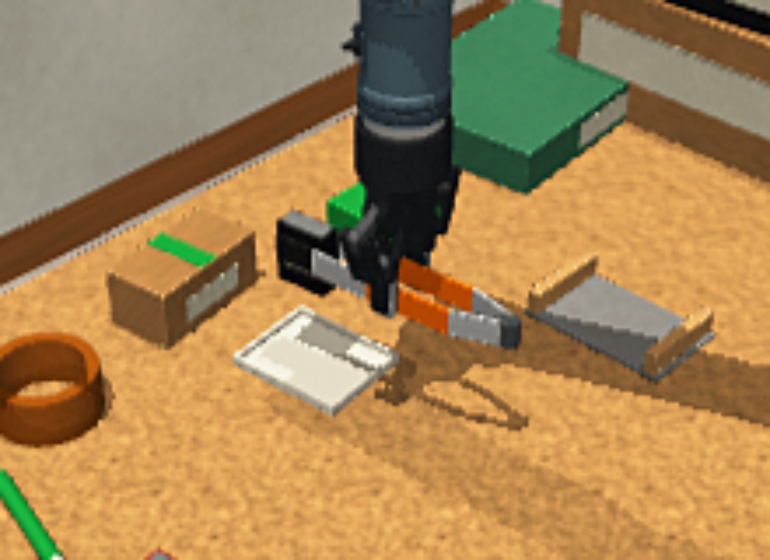

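The cartridge rides in the tongs, level and clear of the tray. I'll raise it the remaining 70 mm or so and let it settle.

{"op": "jog_arm", "data": {
  "delta_pos": [
    [0,0,15],
    [0,0,35],
    [0,0,52],
    [0,0,64],
    [0,0,69],
    [0,0,70],
    [0,0,70],
    [0,0,70]
  ],
  "dr": [
    [0,0,0],
    [0,0,0],
    [0,0,0],
    [0,0,0],
    [0,0,0],
    [0,0,0],
    [0,0,0],
    [0,0,0]
  ],
  "hand": [0.2,0.2,0.2,0.2,0.2,0.2,0.2,0.2]
}}

```text
clock: 22.78
position: [567.6, -34.0, 190.2]
eef_rot: [-180.0, 0.1, 8.6]
ft_force: [0.4, 0.3, -1.6]
grip_width: 0.458
```

{"op": "jog_arm", "data": {
  "delta_pos": [
    [0,0,0],
    [0,0,0],
    [0,0,0],
    [0,0,0],
    [0,0,0],
    [0,0,0],
    [0,0,0],
    [0,0,0]
  ],
  "dr": [
    [0,0,0],
    [0,0,0],
    [0,0,0],
    [0,0,0],
    [0,0,0],
    [0,0,0],
    [0,0,0],
    [0,0,0]
  ],
  "hand": [0.2,0.2,0.2,0.2,0.2,0.2,0.2,0.2]
}}

```text
clock: 23.78
position: [568.1, -34.0, 190.9]
eef_rot: [180.0, -0.0, 8.6]
ft_force: [0.7, -0.3, -2.4]
grip_width: 0.46
```

```bash
python3 - <<'E'
from jaws import *
snap('wrist','22');snap('side','22');snap('scene','22');jaws('wrist22');blk('wrist22',64+150)
for t in ['side22','scene22']: tops(t,[('blue',(484,370),30,62,76),('yellow',(491,321),30,62,76),('red',(498,275),30,62,76)])
E
```

```text
tcp [568.1 -34.  190.9] [180.     0.     8.59] w 38.9 F [ 0.3  0.7 -1.9]
orange 1 116 local [17.6 17.7  5.   4.  -2. ] z [199.2 202.9 204.1]
orange -1 118 local [ 17.9 -17.9   5.6   3.8   1.9] z [199.1 202.9 203.9]
black 1 1222 local [94.3 13.2 44.6  6.7  0.5] z [202.1 203.4 212.7]
black -1 1375 local [ 94.3 -12.8  45.7   9.4  -4.7] z [202.  203.4 212.7]
black 8999 [660.6 -19.9  44.7  24.4   8.7] local centre 93.6 0.1 y range [-11.6  12.1] x [ 71.6 114.8]
side22 blue 198 z 69.5 rect [481.8 369.5  51.7  25.8   7.6]
side22 yellow 188 z 69.2 rect [489.3 321.7  53.7  25.8  11. ]
side22 red 175 z 69.8 rect [496.7 275.7  51.3  25.7   6.9]
scene22 blue 184 z 70.0 rect [485.8 367.1  51.5  23.6   8.9]
scene22 yellow 176 z 69.8 rect [492.6 318.5  52.6  23.5   8.6]
scene22 red 170 z 69.9 rect [501.9 273.   50.5  23.9   9.4]
```

View pics/side22.png

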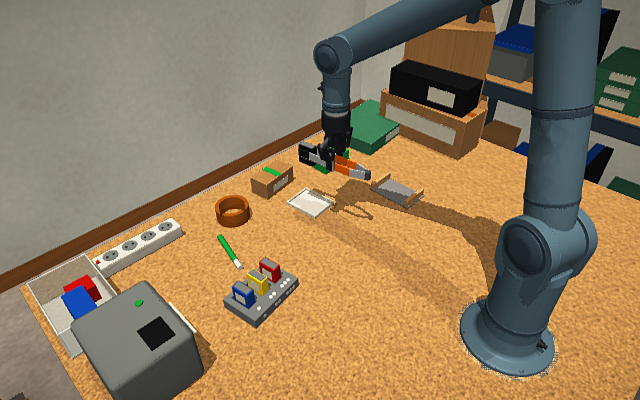

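View pics/wrist22.png

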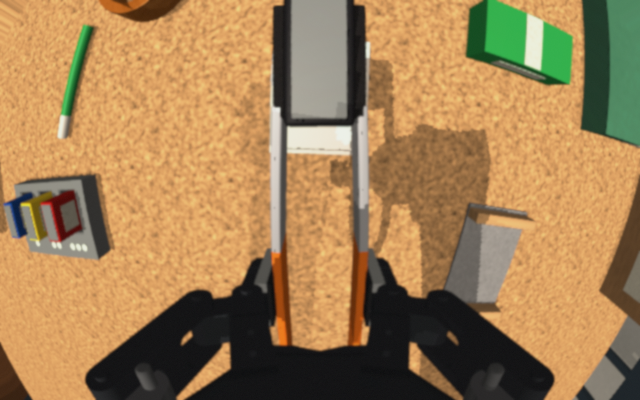

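The side view shows the tongs holding the black cartridge at about (315,155), with the three others standing in the carrier. The hold is steady, so I'm handing the job in.

```bash
python3 - <<'E'
from station import robot
print(robot.sign_off()); print(robot.read_state()['position'])
E
```

```text
the job is handed in; nothing more can be done
None
the job is handed in; nothing more can be done
```

The job is done and handed in at about 24 s of the 67 s allowed. Sign-off reports no verdict.

- **Loading:** I stood blue in the one-dot pocket and let go, then did the same with yellow in the two-dot pocket. In the last check both tops were about 70 mm high, level with red. The wrist camera put both within about 1 mm of their pocket centres before release. In the final fixed-camera views they were within about 4 mm, and those two cameras disagree with each other by a few mm.
- **Black cartridge:** I picked the tongs up squeezed to about 50 mm, lowered the open jaws over it and closed them until the grip stalled at 38.7 mm. I then lifted it about 150 mm. During the final hold of about 1 s it was level and the grip opening stayed steady. Its top is near 213 mm, so its centre is near 183 mm.
- **Other things:** Red's measured position is unchanged. The tape, marker and cartons look untouched in the pictures, but I did not measure them again.

No check failed.

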